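# Jack up the parasol base with the pry bar

### The job

Take the pry bar from its rest and push it over the brass-topped fulcrum block into the gap under the heavy parasol base until its toe butts firmly, but gently, against the hidden rib there. Then lever the base's near edge up smoothly with the bar and swing the bar's tail in under the arm of the green keeper, so that the base stays raised after you let go. Lift the base only with the bar, do not shove it along, keep the little pot standing on it, and leave everything else on the counter alone.

Things in the scene. Friction and masses are not known exactly. Their poses are not given: they have to be found in the camera images.
- base: Loose heavy dark cast parasol base, 4.5 to 7.2 kg: plate 200 (x) x 240 (y) x 24 mm on four 40 mm feet, steel tube stub on top. Origin on the counter under its centre, z up. Bar goes in at its -x (near) edge, in the 120 mm gap between the feet. Hidden stiff rib across the gap (bottom 10 mm above counter), 20 to 48 mm inside the edge, found only by feel: push it with 5 to 15 N, never over 20 N.
- lip (a point): Middle of the lower edge of the base plate's near (-x) side, 40 mm above the counter when the base stands flat; it must come up by at least 8 mm (about 11 to 17 mm is usual once the bar is under the keeper). Same axes as the base.
- fulcrum: Fixed fulcrum block: wooden block 50 (its x) x 100 (its y) x 26 mm topped by a round brass rod (radius 12 mm) along its y. Origin: on the counter under its centre; x points to the base. It stands 49 to 61 mm outside the base's near edge.
- fulcrum_top (a point): Top of the fulcrum's rod at mid-length, 38 mm above the counter; the bar rests and pivots here.
- keeper: Fixed green keeper: a post and a flat arm (24 mm along x, 14 mm thick, underside 36 mm above the counter). The arm spans y from -46 to +16 mm, the post fills y from -46 to -30 mm, the +y side is open. x points to the base, about 400 mm from keeper to base origin. Origin: on the counter below where the bar's centre line should end.
- keeper_under (a point): Point on the underside of the keeper's arm, 36 mm above the counter, directly over the keeper's origin; the bar's tail ends up pressed against it from below (within about 14 mm sideways, so that the bar is well under the arm).
- bar: Pry bar, 0.6 kg: straight flat steel bar 370 (x = -190 to +180) x 20 (y) x 10 mm (z), toe at +x; red sleeve 100 x 24 x 18 mm around it from x = -110 to -10 mm. Origin: on the steel's underside, z up. Starts on the rest, steel underside 25 mm above the counter. Base, fulcrum and keeper stand roughly in line; the bar is to lie along it, toe to the base.
- bar_grip (a point): Middle of the red sleeve (bar x = -60, z = 5 mm), the place to grip, across the 24 mm width.
- bar_toe (a point): Centre of the bar's toe end (x = +180, z = 5 mm). With the toe lowered about 0.2 to 0.3 rad (tail up) the bar slips over the fulcrum and under the plate. Once it has butted, ease it back about 3 mm so that levering does not jam it against the rib; it must stay at least 8 mm in.
- bar_tail (a point): Centre of the bare steel near the tail (x = -150, z = 5 mm), the part that goes under the keeper.
- rest: Fixed wooden rest: board 360 x 60 x 6 mm carrying two notched blocks (30 mm long at x = -140 and +120 mm, 25 mm high with 7 mm side lips). Origin: on the counter under its centre. The bar lies in the notches along its x.
- pot: Little terracotta pot, 64 mm across, 50 mm high, standing loose on the base plate; origin at the centre of its underside. It must ride along upright.
- bigpot: Bystander: terracotta pot 106 mm across, 90 mm high; origin under its centre.
- jar: Bystander: jar, 60 mm across, 90 mm high; origin under its centre.
- tin: Bystander: tin can 66 mm across, 100 mm high; origin under its centre.
- feed: Bystander: black bottle, 60 mm across, 170 mm high; origin under its centre.
- trowel: Bystander: wooden spatula-like hand tool lying on the counter; origin at its underside.
- seedbox: Bystander: cardboard box 60 x 90 x 50 mm; origin under its centre.
Mind the look-alikes: they are no part of the job. What is shaped like the fulcrum but blue is not meant.

How it is judged:
On the way, in this order (a step that is already met when the one before it is completed fails the run):
1. the bar lies over the fulcrum and its toe is butted against the rib under the base with at least 4 N for 0.3 s, the base still down (contact force between bar and rib_c0 above 4 N and x of bar_toe in the frame of base above -0.085 m and horizontal distance between bar and fulcrum_top below 0.14 m and height (world z) of lip below 0.043 m), for 0.3 s.
2. the base's near edge is levered up at least 8 mm by the bar bearing on the fulcrum (height (world z) of lip above 0.048 m and contact force between bar and fulcrum above 10 N and contact force between bar and base above 10 N), for 0.2 s.
At the end, for the whole second after the job is handed in: Bar over the fulcrum, toe at least 8 mm in under the base, tail pressing up under the keeper arm with over 3 N, centre line at most 14 mm to the open side of the keeper origin; base edge raised at least 8 mm, pot upright, base and bar at rest (height (world z) of lip above 0.048 m and contact force between bar and keeper above 3 N and contact force between bar and fulcrum above 10 N and y of bar_tail in the frame of keeper below 0.014 m and x of bar_toe in the frame of base above -0.092 m and linear speed of each of base, bar below 0.01 m/s and angle between pot's own z axis and vertical below 0.2 rad); the robot touches nothing.
It fails at once if the toe pushes on the rib with more than 20 N (contact force between bar and rib_c0 above 20 N).
It fails at once if the base is jerked or dropped (over 0.1 m/s), lifted too far (tilt over 0.14 rad) or shoved along (over 20 mm) (linear speed of base above 0.1 m/s or angle between base's own z axis and vertical above 0.14 rad or distance of base from where it was at the start of the episode above 0.02 m).
It fails at once if the robot itself touches the base (contact force between any of the fingers, the arm and base above 1 N).
It fails at once if the little pot tips or leaves its place (angle between pot's own z axis and vertical above 0.3 rad or distance of pot from where it was at the start of the episode above 0.04 m).
It fails at once if a bystander is disturbed (moved over 15 mm) (distance of any of bigpot, jar, tin, feed, trowel, seedbox from where it was at the start of the episode above 0.015 m).
It also fails if it takes over 51 s, if anything falls off the work surface, if the arm or the gripper's body presses on something with over 40 N, if the wrist force passes 120 N, or if a joint passes its speed limit or range.

### The arm

A 6-joint arm with a two-finger parallel gripper is mounted at the origin on the work surface. World frame = base frame: x ahead of the robot, y to its left, z up, the work surface at z = 0. Lengths are in m, angles in rad, forces in N, time in s.
With the tool pointing down it reaches from about 0.35 to 0.875 m from the base axis. Payload 4.2 kg.
Tool frame: the origin (TCP) lies at the very end of the fingers, on their centre line; the grasp point (between the pads) lies 19 mm behind it (robot.hold_point_z is the distance from the TCP to the grasp point, in m); z points along the fingers, y is the direction in which the jaws open and shut (so a half turn about z gives the same grasp; the last joint's range is limited). The gripper opens to 85 mm and grips with 20 to 120 N. Pads are 22 mm wide; open, the fingers measure 114 mm over their backs; the gripper's body (76 mm by 85 mm) begins 54 mm behind the grasp point. The pads swing forward as they close: fully open they stand 13 mm farther back than shut.
Start: joints at [-1.028, 0.385, 0.008, 0, -1.194, -0.259], TCP at [0.175, -0.6, 0.231] pointing down, gripper open.
Joint ranges: [-3.14, 3.14], [-1.21, 2.06], [-1.07, 1.41], [-3.16, 2.05], [-2.99, -0.16], [-3.1, 3.1]. Speed limits (rad/s): [2.79, 2.79, 3.14, 3.14, 3.14, 3.14].

### API

Orientations are given as a unit quaternion [x, y, z, w].
In Python, from workcell import robot, cams gives the robot as it stands.
- The arm moves only by the tool step_arm, never from a script. Its argument "commands" is text: rows parted by semicolons, each of 7 numbers parted by spaces: the shift along the tool's x, y, z in cm, then the turn, a rotation vector about the tool's x, y, z in rad, then the finger opening in cm, from 0 to 8.54. In form: dx dy dz wx wy wz hand; .... A call has 1 to 5 rows; each row shifts and turns the commanded pose from where the row before left it, along the tool's axes as they then stand; what a row does not reach is not made up. A row lasts 1/10 s, in which the tool goes at most 50 mm and 8.59 degrees, less where a joint would pass 70% of its speed; a pose out of reach is approached as far as the arm can. A call with a gripper value outside its range is refused whole. The fingers move at their own pace and stop on an object; the grip force is fixed at half the most. Time passes only in rows, so rows that do not move let the fingers close. It gives the time, the measured TCP pose, the force and the opening at its end, in the units of the state.
- robot.observe(): the state, without advancing time (a new reading comes with each control period).
- cams.grab_frame(name): name is "side" or "top"; returns a dict with "frame" (384x512x3 uint8, red, green, blue), "fx", "fy", "cx", "cy" (pixels), "R" (3x3) and "t" (3): a world point X has camera coordinates R X + t. Camera axes: x right, y down, z forward; pixel columns grow to the right and rows downward; lengths in m; the calibration is good to about 2 mm. A picture is of the moment at which its call begins. There is no depth.
- robot.sign_off(): hands the job in, once; it reports no verdict.
The state is a dict: "time_s": time; "joints": joint angles; "joint_velocities": joint speeds; "joint_torque": joint torques, N m; "ee_pos": TCP position; "orientation": TCP orientation; "wrist_force": force on the tool from outside, world axes, zero at the start; "ft_torque": the same for the moment, N m; "width": opening from 0.0 (shut) to 1.0 (fully open).
Only numpy, scipy, OpenCV 4.12 (cv2) and the standard library are available. Lean on these libraries where they do the work, as an engineer would, in place of code of your own. Each camera call takes 0.05 s, during which the arm holds its last target. There are 200 camera calls.

## Working session

There is one attempt and no reset: what is moved stays moved. The work goes in short steps, Python scripts to look and compute and a tool call to move; the robot and the scene stay as the last step left them, time stands still between calls to the robot, and variables do not carry over. Pictures are saved under pics/ and viewed, about 8 in all and at most 12, crops included, and the job is handed in when it is done.

Besides the shell and the picture viewer there is one more tool, called after "Request:" by a JSON object that holds its "name" and its "arguments". step_arm: Moves the arm, as the interface text tells. Its arguments: {"type":"object","properties":{"commands":{"type":"string"}},"required":["commands"]}

```bash
ls; mkdir -p pics; cat > h.py <<'E'
import numpy as np,cv2
from workcell import robot,cams
def grab(n,name):
    f=cams.grab_frame(n); cv2.imwrite(f'pics/{name}.png',f['frame'][:,:,::-1]); np.savez(f'pics/{name}.npz',**{k:np.array(v) for k,v in f.items()}); return f
def load(name): return np.load(f'pics/{name}.npz')
def unproj(f,u,v,z):
    R=np.array(f['R']);t=np.array(f['t']);d=R.T@np.array([(u-f['cx'])/f['fx'],(v-f['cy'])/f['fy'],1]);c=-R.T@t
    return c+d*(z-c[2])/d[2]
def proj(f,X):
    p=np.array(f['R'])@np.array(X)+np.array(f['t']);return np.array([f['fx']*p[0]/p[2]+f['cx'],f['fy']*p[1]/p[2]+f['cy']])
E
python3 - <<'E'
from h import *
for n in('top','side'):
    f=grab(n,n+'0');print(n,f['fx'],-np.array(f['R']).T@f['t'])
    im=cv2.imread(f'pics/{n}0.png');cv2.imwrite(f'pics/{n}0b.png',cv2.resize(im,(800,600),interpolation=cv2.INTER_CUBIC))
print(robot.observe())
E
```

```text
pics
top 408.49350786847236 [ 0.37411949 -0.00553567  1.23733695]
side 447.2380287908026 [0.26775526 1.20137894 0.90129065]
{'time_s': 0.1, 'joints': array([-1.02837015e+00,  3.85486562e-01,  6.74856141e-03, -4.02194804e-04,
       -1.19396696e+00, -2.58566358e-01]), 'joint_velocities': array([ 0.00134874, -0.0013848 ,  0.00228063,  0.00193938, -0.00156401,
       -0.00055994]), 'joint_torque': array([-2.71907411e-03, -3.93318486e+01,  1.88928598e+01,  4.19807330e+00,
       -2.65385526e-03, -1.66875420e-06]), 'ee_pos': array([ 0.17488489, -0.59949846,  0.2303262 ]), 'orientation': array([-1.41380382e-01,  9.89954869e-01,  9.51674170e-04, -1.99939086e-04]), 'wrist_force': array([0.48389215, 0.93832346, 0.68741044]), 'ft_torque': array([-0.01824193,  0.02883388,  0.02814839]), 'width': 0.999648894612082}
```

View pics/top0b.png

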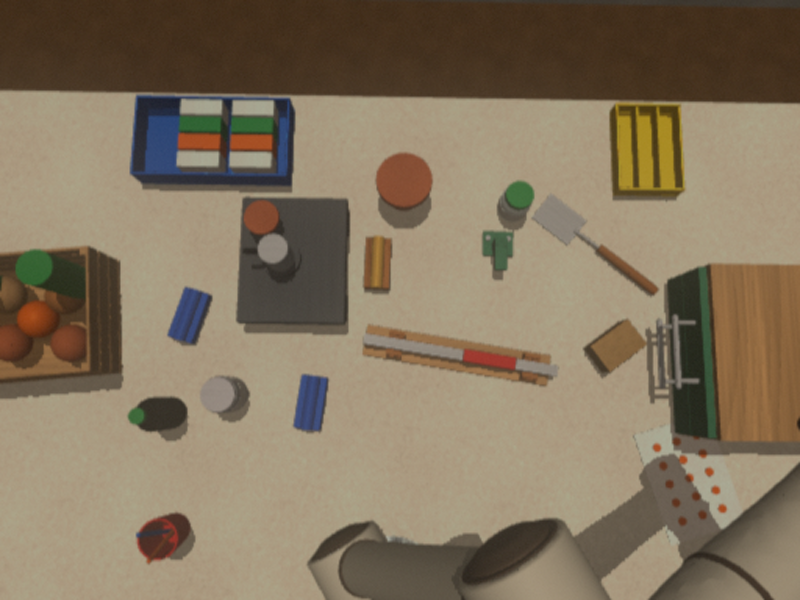

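View pics/side0b.png

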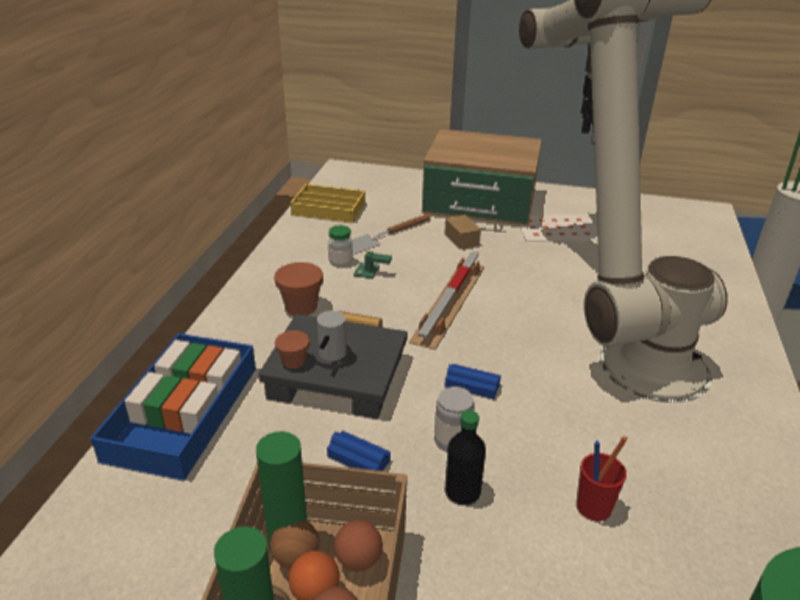

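Top view: the base is at about (293,260), the brass fulcrum at (377,263), the green keeper at (499,250) and the bar on its rest from (365,342) to (555,370). Robot side is at the bottom. I'll zoom in on this area.

```bash
python3 - <<'E'
from h import *
f=load('top0')
im=f['frame'][118:254,145:362,::-1]
cv2.imwrite('pics/crop.png',cv2.resize(im,None,fx=3.6,fy=3.6,interpolation=cv2.INTER_CUBIC))
for nm,u,v,z in [('base TL',243,197,.064),('TR',348,199,.064),('BR',347,323,.064),('BL',238,322,.064),('fulc',377,263,.038),('keep',499,250,.05),('toe',365,342,.035),('tail',555,370,.035)]:
    print(nm,unproj(f,u*.64,v*.64,z).round(4))
# sleeve
hsv=cv2.cvtColor(f['frame'],cv2.COLOR_RGB2HSV)
def rect(mask,box,z,nm):
    m=np.zeros_like(mask);x0,y0,x1,y1=box;m[y0:y1,x0:x1]=mask[y0:y1,x0:x1]
    p=np.argwhere(m)[:,::-1]
    P=np.array([unproj(f,u,v,z)[:2] for u,v in p],np.float32)
    print(nm,len(p),cv2.minAreaRect(P),P.mean(0))
h,s,v=hsv[...,0].astype(int),hsv[...,1],hsv[...,2]
rect(((h<6)|(h>174))&(s>150)&(v>100),(280,215,345,245),.039,'sleeve')
rect((h>50)&(h<90)&(s>80),(300,140,335,180),.05,'keeper')
rect((v<80),(150,120,228,212),.064,'base')
rect((h>12)&(h<30)&(s>130),(230,148,253,190),.03,'fulcrum')
E
```

```text
base TL [0.7344 0.2892 0.064 ]
TR [0.7335 0.0902 0.064 ]
BR [0.4969 0.0863 0.064 ]
BL [0.4962 0.2868 0.064 ]
fulc [0.6157 0.0338 0.038 ]
keep [ 0.6417 -0.1984  0.05  ]
toe [0.4644 0.0538 0.035 ]
tail [ 0.4163 -0.3037  0.035 ]
sleeve 247 ((0.435158371925354, -0.17891351878643036), (0.09601249545812607, 0.021816834807395935), 80.85005950927734) [ 0.43515936 -0.17905198]Traceback (most recent call last):
  File "<stdin>", line 16, in <module>
  File "<stdin>", line 13, in rect
cv2.error: OpenCV(4.12.0) /io/opencv/modules/imgproc/src/convhull.cpp:143: error: (-215:Assertion failed) total >= 0 && (depth == CV_32F || depth == CV_32S) in function 'convexHull'
```

View pics/crop.png

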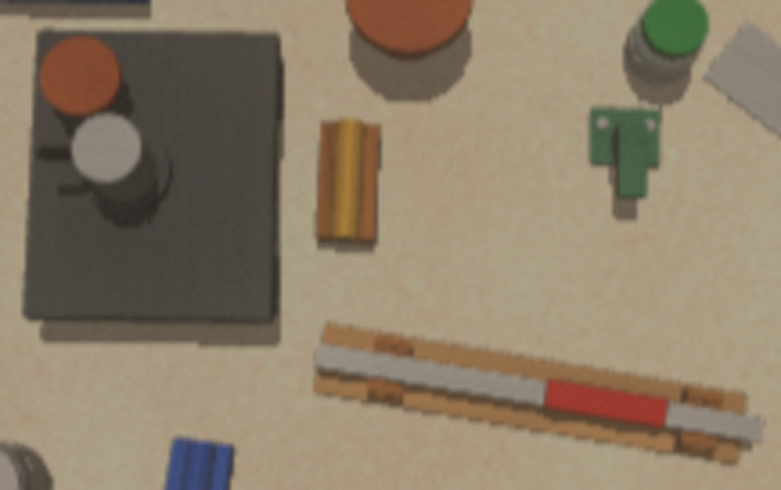

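The crop shows the base top with corners near (38,31), (279,33), (275,319) and (25,317). The rod runs from (350,118) to (346,242). The keeper arm tip is at (631,197), and the bar's toe and tail are at (316,357) and (762,430). Next I'll turn these into positions.

```bash
cat >> h.py <<'E'
from scipy.spatial.transform import Rotation as Ro
def tgt(yaw,pitch):
    "tool rotation for bar along yaw (bar +x), toe lowered by pitch; tool x = tailwards"
    b=np.array([np.cos(yaw),np.sin(yaw),0]);z=np.array([0,0,-1.]);x=-b;y=np.cross(z,x)
    return Ro.from_matrix(np.c_[x,y,z])*Ro.from_rotvec([0,pitch,0])
def delta(p,R):
    s=robot.observe();R0=Ro.from_quat(s['orientation'])
    print('t',round(s['time_s'],2),'tcp',s['ee_pos'].round(4),'F',s['wrist_force'].round(1),'w',round(s['width'],3))
    print('shift cm',(R0.inv().apply(np.array(p)-s['ee_pos'])*100).round(2),'rot',(R0.inv()*R).as_rotvec().round(3))
E
python3 - <<'E'
from h import *
f=load('top0')
P=lambda x,y,z:unproj(f,145+(x+.5)/3.6-.5,118+(y+.5)/3.6-.5,z)
D={}
for nm,x,y,z in [('bTL',38,31,.064),('bTR',279,33,.064),('bBR',275,319,.064),('bBL',25,317,.064),('rod1',350,118,.038),('rod2',346,242,.038),('armTL',617,125,.05),('armL',618,197,.05),('armR',646,197,.05),('armM',631.5,197,.05),('toe',316,357,.035),('tail',762,430,.035),('sl1',546,392.5,.039),('sl2',666,412.5,.039),('kbl',590,163,.0),('kbr',658,167,.0)]:
    D[nm]=P(x,y,z);print(nm,D[nm].round(4))
L=lambda a,b:np.linalg.norm(D[a]-D[b]).round(4)
print('sizes',L('bTL','bTR'),L('bBL','bBR'),L('bTR','bBR'),L('bTL','bBL'),L('rod1','rod2'),L('armL','armR'),L('toe','tail'),L('sl1','sl2'))
d=D['toe']-D['tail'];print('bar yaw',np.arctan2(d[1],d[0]))
g=D['toe']-d/np.linalg.norm(d)*.24;print('grip',g,(D['sl1']+D['sl2'])/2)
# check side view
fs=load('side0')
for n in D: print(n,(proj(fs,D[n])*1.5625).round(1),end=' ')
im=cv2.imread('pics/side0.png')
for n in D: cv2.circle(im:=im,tuple(int(round(a*16)) for a in proj(fs,D[n])),8,(0,255,255),1,cv2.LINE_AA,4)
cv2.imwrite('pics/sc.png',cv2.resize(im[140:270,160:320],None,fx=4.5,fy=4.5,interpolation=cv2.INTER_CUBIC))
E
```

```text
bTL [0.7339 0.2902 0.064 ]
bTR [0.7352 0.092  0.064 ]
bBR [0.4982 0.0894 0.064 ]
bBL [0.4973 0.289  0.064 ]
rod1 [0.6706 0.0331 0.038 ]
rod2 [0.5656 0.0345 0.038 ]
armTL [ 0.6649 -0.1887  0.05  ]
armL [ 0.6041 -0.1889  0.05  ]
armR [ 0.6045 -0.212   0.05  ]
armM [ 0.6043 -0.2001  0.05  ]
toe [0.4705 0.0574 0.035 ]
tail [ 0.4155 -0.3069  0.035 ]
sl1 [ 0.4436 -0.1304  0.039 ]
sl2 [ 0.4286 -0.228   0.039 ]
kbl [ 0.6433 -0.1728  0.    ]
kbr [ 0.6406 -0.2314  0.    ]
sizes 0.1982 0.1996 0.237 0.2366 0.105 0.0231 0.3685 0.0988
bar yaw 1.4209534969580446
grip [ 0.43466213 -0.17987606  0.035     ] [ 0.43607085 -0.17919907  0.039     ]
bTL [258.7 371. ] bTR [295.6 311.2] bBR [407.2 327.5] bBL [383.2 391.9] rod1 [334.4 310.2] rod2 [381.6 317.7] armTL [364.7 255. ] armL [389.4 258.3] armR [391.6 253.5] armM [390.4 255.9] toe [423.4 331.9] tail [474.7 249.9] sl1 [451.6 284.4] sl2 [464.7 263.8] kbl [371.8 277.3] kbr [379.  265.2]
```

View pics/sc.png

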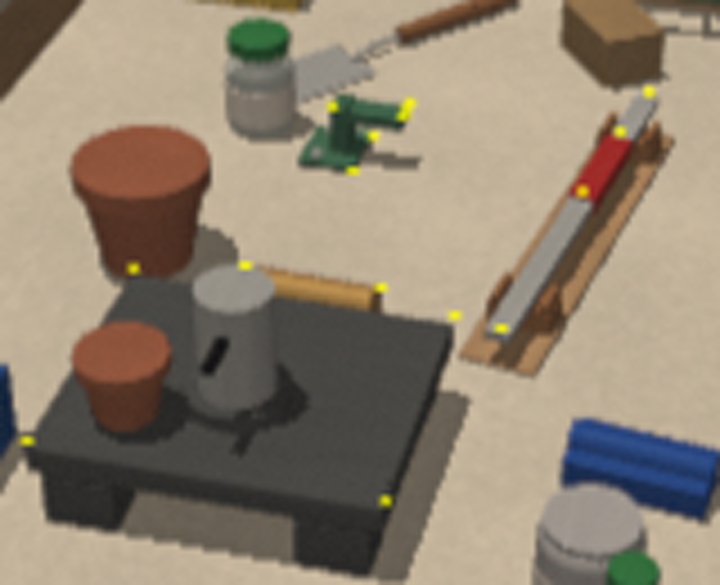

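```bash
python3 - <<'E'
from h import *
delta([.4353,-.1795,.10],tgt(1.421,0))
E
```

```text
t 0.1 tcp [ 0.1749 -0.5995  0.2303] F [0.5 0.9 0.7] w 1.0
shift cm [-36.76  33.01  13.09] rot [ 2.000e-03  1.000e-03 -1.137e+00]
```

Request:
{"name": "step_arm", "arguments": {"commands": "-3.68 3.3 0 0 0 0 8.5; -3.68 3.3 0 0 0 0 8.5; -3.68 3.3 0 0 0 0 8.5; -3.68 3.3 0 0 0 0 8.5; -3.68 3.3 0 0 0 0 8.5"}}

```text
time_s: 0.6
ee_pos: [0.3059, -0.3882, 0.231]
orientation: [-0.141, 0.99, 0.0, -0.0]
wrist_force: [1.2, 0.3, 0.8]
width: 0.997
```

Request:
{"name": "step_arm", "arguments": {"commands": "-3.68 3.3 0 0 0 0 8.5; -3.68 3.3 0 0 0 0 8.5; -3.68 3.3 0 0 0 0 8.5; -3.68 3.3 0 0 0 0 8.5; -3.68 3.3 0 0 0 0 8.5"}}

```text
time_s: 1.1
ee_pos: [0.4363, -0.1781, 0.2313]
orientation: [-0.142, 0.99, 0.0, -0.0]
wrist_force: [1.1, -1.3, 0.4]
width: 0.993
```

Request:
{"name": "step_arm", "arguments": {"commands": "0 0 1.6 0 0 -0.142 8.5; 0 0 1.6 0 0 -0.142 8.5; 0 0 1.6 0 0 -0.142 8.5; 0 0 1.6 0 0 -0.142 8.5; 0 0 1.6 0 0 -0.142 8.5"}}

```text
time_s: 1.6
ee_pos: [0.4356, -0.1799, 0.1504]
orientation: [-0.479, 0.878, 0.0, -0.0]
wrist_force: [-0.3, 0.3, 0.6]
width: 0.996
```

Request:
{"name": "step_arm", "arguments": {"commands": "0 0 1.6 0 0 -0.142 8.5; 0 0 1.6 0 0 -0.142 8.5; 0 0 1.6 0 0 -0.142 8.5; 0 0 0 0 0 0 8.5"}}

```text
time_s: 2.0
ee_pos: [0.434, -0.1799, 0.1012]
orientation: [-0.651, 0.759, 0.002, -0.002]
wrist_force: [-0.8, -0.1, -0.1]
width: 0.999
```

```bash
python3 - <<'E'
from h import *
delta([.4353,-.1795,.012],tgt(1.421,0))
E
```

```text
t 2.0 tcp [ 0.434  -0.1799  0.1012] F [-0.8 -0.1 -0.1] w 0.999
shift cm [-0.06 -0.18  8.92] rot [ 0.006 -0.    -0.002]
```

Request:
{"name": "step_arm", "arguments": {"commands": "0 -0.1 2.3 0 0 0 8.5; 0 0 2.3 0 0 0 8.5; 0 0 2.3 0 0 0 8.5; 0 0 2.0 0 0 0 8.5; 0 0 0 0 0 0 8.5"}}

```text
time_s: 2.5
ee_pos: [0.4354, -0.1802, 0.0128]
orientation: [-0.651, 0.759, 0.002, -0.002]
wrist_force: [0.7, 0.5, 0.1]
width: 0.999
```

Request:
{"name": "step_arm", "arguments": {"commands": "0 0 0 0 0 0 1; 0 0 0 0 0 0 1; 0 0 0 0 0 0 1; 0 0 0 0 0 0 1; 0 0 0 0 0 0 1"}}

```text
time_s: 3.0
ee_pos: [0.4371, -0.1803, 0.0153]
orientation: [-0.652, 0.758, -0.0, 0.0]
wrist_force: [-1.5, 1.5, 6.9]
width: 0.271
```

Request:
{"name": "step_arm", "arguments": {"commands": "0 0 0 0 0 0 1; 0 0 0 0 0 0 1; 0 0 0 0 0 0 1; 0 0 0 0 0 0 1; 0 0 0 0 0 0 1"}}

```text
time_s: 3.5
ee_pos: [0.4371, -0.1803, 0.0153]
orientation: [-0.652, 0.758, -0.0, 0.0]
wrist_force: [-2.0, 0.5, 7.8]
width: 0.269
```

Request:
{"name": "step_arm", "arguments": {"commands": "0 0 -2 0 0 0 1; 0 0 -3 0 0 0 1; 0 0 -4 0 0 0 1; 0 0 -4 0 0 0 1; 0 0 0 0 0 0 1"}}

```text
time_s: 4.0
ee_pos: [0.44, -0.1808, 0.1491]
orientation: [-0.652, 0.758, -0.004, 0.004]
wrist_force: [1.0, -0.8, -5.5]
width: 0.269
```

```bash
python3 - <<'E'
from h import *
f=grab('top','top1');s=grab('side','side1')
a=cv2.resize(f['frame'][100:300,190:390,::-1],(400,400),interpolation=cv2.INTER_CUBIC)
b=cv2.resize(s['frame'][60:260,200:400,::-1],(400,400),interpolation=cv2.INTER_CUBIC)
cv2.imwrite('pics/v1.png',np.hstack([a,b]))
delta([.5985,-.12,.18],tgt(1.464,.25))
E
```

```text
t 4.1 tcp [ 0.4358 -0.1799  0.1439] F [-0.7 -0.3 -7.2] w 0.272
shift cm [ -8.39 -15.18  -3.62] rot [ 0.006  0.251 -0.045]
```

View pics/v1.png

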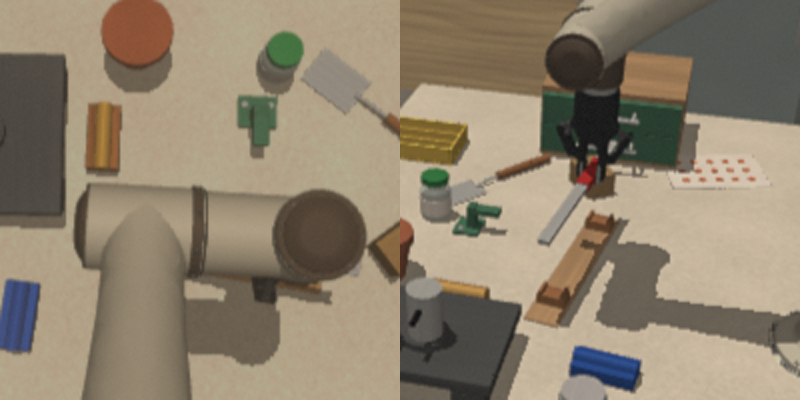

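The bar is held level in the hand. In the right panel its toe is at about (545,238), which is side pixel (272,179). The top view is blocked by the arm.

```bash
cat >> h.py <<'E'
def barpt(x,z,p,R,y=0,zo=.0147,sag=0):
    b=Ro.from_rotvec([0,sag,0]).apply(np.array([-(x+.06),y,-(z-.005)]))
    return np.array(p)+R.apply(b+[0,0,-zo])
def tcp_for(toe,yaw,pitch,zo=.0147,sag=0):
    "TCP so that toe-underside centre (x=.18,z=0) is at toe"
    R=tgt(yaw,pitch-sag); return np.array(toe)-barpt(.18,0,np.zeros(3),R,zo=zo,sag=sag),R
E
python3 - <<'E'
from h import *
s=load('side1');o=robot.observe();R=Ro.from_quat(o['orientation'])
im=s['frame'][60:260,200:400,::-1].copy()
for sag in(0,.05):
    print(sag,[proj(s,barpt(.18,.010,o['ee_pos'],R,y,sag=sag)).round(1) for y in(-.01,.01)],'mid',proj(s,barpt(.06,.010,o['ee_pos'],R,sag=sag)).round(1))
g=s['frame'].astype(int);sat=g.max(2)-g.min(2)
print((g.sum(2)//3)[168:188,262:288]);
# insertion checks
for toe_y in(.08,):
    th=.25;z=lambda y:.0145/np.cos(th)+.026-(y-.034)*np.tan(th)
    print('toe z',z(toe_y)); p,Rr=tcp_for([.618-.0015,toe_y,z(toe_y)],1.464,th);delta(p,Rr)
    for x in(.09,-.06,-.15,-.19):print(x,barpt(x,0,p,Rr).round(4))
E
```

```text
0 [array([268.9, 178. ]), array([275. , 179.4])] mid [284.6 160.8]
0.05 [array([268.8, 181.3]), array([274.9, 182.7])] mid [284.5 162.4]
[[179 179 177 181 182 180 180 179 179 181 178 179 181 174 158 147 145 147
  147 147 135 100 132 174 181 183]
 [179 179 180 180 181 181 182 180 181 181 180 181 179 161 149 146 146 147
  148 142 103 119 172 181 180 181]
 [177 177 178 179 178 180 181 181 180 178 181 180 173 155 147 147 147 148
  147 125 107 156 181 181 180 178]
 [177 178 178 176 178 180 182 178 179 180 180 172 158 147 147 145 147 148
  135 102 142 175 181 180 179 177]
 [179 178 178 176 176 179 180 179 182 182 180 164 153 148 146 147 148 145
  105 122 173 182 179 180 179 178]
 [177 178 178 177 178 179 179 180 182 180 174 156 149 147 148 149 147 122
  106 156 180 181 178 179 180 179]
 [176 177 178 178 178 178 177 177 178 171 153 148 149 148 150 149 132 100
  142 175 179 181 181 179 178 177]
 [177 177 175 177 178 177 177 180 172 157 148 148 148 148 150 145 101 121
  173 179 177 180 179 179 177 178]
 [177 178 176 177 178 179 178 177 160 151 149 149 149 151 150 123 106 155
  178 180 178 179
[... 792 characters left out ...]
81 182 179 179 180 181 183 183 183 182 179 179 177 179 183 183
  181 180 179 170 138 121 117 118]
 [178 180 183 181 181 180 180 180 181 182 182 182 179 177 177 178 182 182
  180 182 179 152 124 119 118 118]
 [181 181 180 182 179 178 180 180 182 180 180 181 181 180 178 179 180 181
  181 181 166 131 122 119 119 119]
 [182 181 181 179 178 178 179 180 180 180 181 180 182 180 178 178 179 178
  180 171 138 122 119 118 117 118]]
toe z 0.02921950447160592
t 4.1 tcp [ 0.4358 -0.1799  0.1439] F [-0.7 -0.3 -7.2] w 0.272
shift cm [ -4.95 -15.     6.46] rot [ 0.006  0.251 -0.045]
0.09 [ 0.6072 -0.0067  0.0515]
-0.06 [ 0.5917 -0.1512  0.0886]
-0.15 [ 0.5824 -0.2379  0.1109]
-0.19 [ 0.5783 -0.2765  0.1208]
```

```bash
cat >> h.py <<'E'
def plan(toe,yaw,pitch,**k):
    p,R=tcp_for(toe,yaw,pitch,**k);delta(p,R);print('goal tcp',p.round(4))
E
python3 - <<'E'
from h import *
plan([.606,-.02,.060],1.464,.25)
E
```

```text
t 4.1 tcp [ 0.4358 -0.1799  0.1439] F [-0.7 -0.3 -7.2] w 0.272
shift cm [  5.09 -15.47   3.37] rot [ 0.006  0.251 -0.045]
goal tcp [ 0.581  -0.2536  0.11  ]
```

Request:
{"name": "step_arm", "arguments": {"commands": "1.2 -3.87 0.2 0 0 0 1; 1.3 -3.87 0.2 0 0 0 1; 1.3 -3.87 0.2 0 0 0 1; 1.3 -3.86 0.3 0 0 0 1; 0 0 0.7 0 0.08 -0.022 1"}}

```text
time_s: 4.6
ee_pos: [0.5869, -0.2577, 0.125]
orientation: [-0.658, 0.752, -0.028, -0.03]
wrist_force: [0.4, -0.5, -5.9]
width: 0.267
```

Request:
{"name": "step_arm", "arguments": {"commands": "0 0 0.9 0 0.08 -0.022 1; 0 0 0.9 0 0.09 0 1; 0 0 0 0 0 0 1; 0 0 0 0 0 0 1"}}

```text
time_s: 5.0
ee_pos: [0.5799, -0.2554, 0.1073]
orientation: [-0.664, 0.738, -0.079, -0.095]
wrist_force: [0.9, 0.3, -5.7]
width: 0.265
```

```bash
python3 - <<'E'
from h import *
plan([.606,-.02,.060],1.464,.25)
plan([.6165,.08,.0295],1.464,.25)
s=grab('side','side2');o=robot.observe();R=Ro.from_quat(o['orientation'])
print([proj(s,barpt(.18,.010,o['ee_pos'],R,y)).round(1) for y in(-.01,.01)])
f=grab('top','top2')
print([proj(f,barpt(.18,.010,o['ee_pos'],R,y)).round(1) for y in(-.01,.01)])
a=cv2.resize(f['frame'][100:230,190:320,::-1],(400,400),interpolation=cv2.INTER_CUBIC)
b=cv2.resize(s['frame'][120:240,190:310,::-1],(400,400),interpolation=cv2.INTER_CUBIC)
cv2.imwrite('pics/v2.png',np.hstack([a,b]))
E
```

```text
t 5.0 tcp [ 0.5799 -0.2554  0.1073] F [ 0.9  0.3 -5.7] w 0.265
shift cm [-0.12 -0.08 -0.31] rot [0.01  0.002 0.002]
goal tcp [ 0.581  -0.2536  0.11  ]
t 5.0 tcp [ 0.5799 -0.2554  0.1073] F [ 0.9  0.3 -5.7] w 0.265
shift cm [-10.62  -0.09   0.17] rot [0.01  0.002 0.002]
goal tcp [ 0.5915 -0.1536  0.0795]
[array([233.8, 184.6]), array([239.3, 185.7])]
[array([259.7, 166.2]), array([258.9, 172.9])]
```

View pics/v2.png

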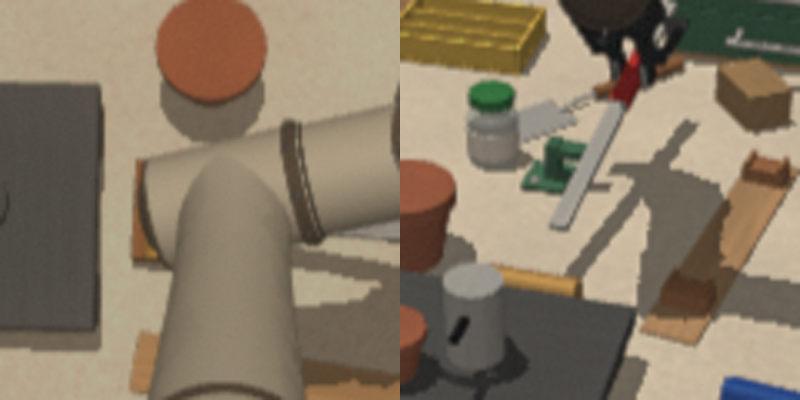

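The side panel shows the toe end at about (560,226), some 1.5–2 px lower than predicted, so I'll allow for roughly 0.02 rad of sag. The rod and base gap ahead are clear.

```bash
python3 - <<'E'
from h import *
plan([.606,-.02,.060],1.464,.25,sag=.02)
plan([.6165,.075,.0315],1.464,.25,sag=.02)
E
```

```text
t 5.1 tcp [ 0.582  -0.2563  0.1098] F [ 0.3 -0.  -6. ] w 0.269
shift cm [-0.28  0.13 -0.08] rot [ 0.004 -0.019 -0.   ]
goal tcp [ 0.581  -0.2533  0.1099]
t 5.1 tcp [ 0.582  -0.2563  0.1098] F [ 0.3 -0.  -6. ] w 0.269
shift cm [-10.24   0.1    0.33] rot [ 0.004 -0.019 -0.   ]
goal tcp [ 0.5915 -0.1583  0.0814]
```

Request:
{"name": "step_arm", "arguments": {"commands": "0 0 0 0.004 -0.019 0 1; -1.5 0 0 0 0 0 1; -2 0 0 0 0 0 1; 0 0 0 0 0 0 1; 0 0 0 0 0 0 1"}}

```text
time_s: 5.6
ee_pos: [0.5858, -0.2219, 0.1028]
orientation: [-0.664, 0.739, -0.077, -0.085]
wrist_force: [0.6, -0.4, -5.4]
width: 0.271
```

```bash
python3 - <<'E'
from h import *
plan([.6165,.075,.0315],1.464,.25,sag=.02)
E
```

```text
t 5.6 tcp [ 0.5858 -0.2219  0.1028] F [ 0.6 -0.4 -5.4] w 0.271
shift cm [-6.7   0.11  0.63] rot [-0.001 -0.     0.001]
goal tcp [ 0.5915 -0.1583  0.0814]
```

Request:
{"name": "step_arm", "arguments": {"commands": "-2 0.05 0 0 0 0 1; -2 0.05 0.1 0 0 0 1; -2 0 0.2 0 0 0 1; -0.7 0 0.2 0 0 0 1; 0 0 0 0 0 0 1"}}

```text
time_s: 6.1
ee_pos: [0.5914, -0.1581, 0.0821]
orientation: [-0.664, 0.738, -0.077, -0.086]
wrist_force: [0.3, -1.1, -6.4]
width: 0.272
```

```bash
python3 - <<'E'
from h import *
plan([.6165,.075,.0315],1.464,.25,sag=.02)
s=grab('side','side3');o=robot.observe();R=Ro.from_quat(o['orientation'])
print([proj(s,barpt(.18,.010,o['ee_pos'],R,y,sag=.02)).round(1) for y in(-.01,.01)])
f=grab('top','top3')
print([proj(f,barpt(.18,.010,o['ee_pos'],R,y,sag=.02)).round(1) for y in(-.01,.01)])
a=cv2.resize(f['frame'][130:210,190:270,::-1],(400,400),interpolation=cv2.INTER_CUBIC)
b=cv2.resize(s['frame'][140:220,180:260,::-1],(400,400),interpolation=cv2.INTER_CUBIC)
cv2.imwrite('pics/v3.png',np.hstack([a,b]))
E
```

```text
t 6.1 tcp [ 0.5914 -0.1581  0.0821] F [ 0.3 -1.1 -6.4] w 0.272
shift cm [ 0.01 -0.02  0.07] rot [-0.    -0.001  0.001]
goal tcp [ 0.5915 -0.1583  0.0814]
[array([223. , 206.8]), array([228.7, 208.1])]
[array([227.1, 164.3]), array([226.3, 170.9])]
```

View pics/v3.png

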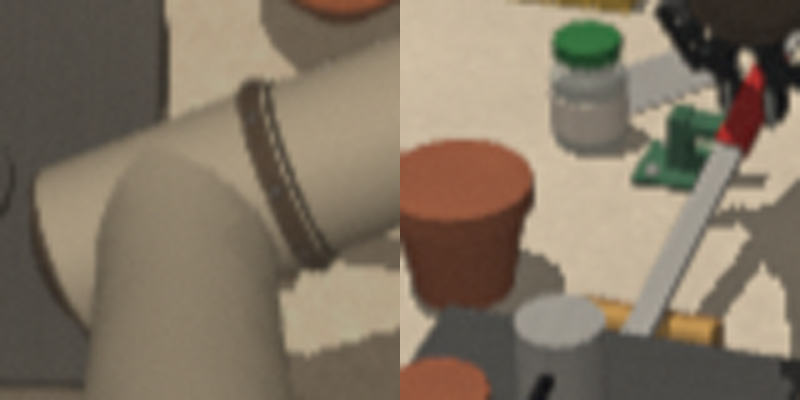

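The bar lies across the rod, entering at (640,330) in the right panel. The toe is at the base's near edge and nothing is touching. Next I'll go in under the plate, then feel for the rib.

Request:
{"name": "step_arm", "arguments": {"commands": "-0.6 0 0.06 0 0 0 1; -0.7 0 0.04 0 0 0 1; -0.8 0 0.02 0 0 0 1; -0.7 0 0.01 0 0 0 1; 0 0 0 0 0 0 1"}}

```text
time_s: 6.7
ee_pos: [0.5944, -0.1305, 0.0743]
orientation: [-0.665, 0.738, -0.077, -0.086]
wrist_force: [-0.7, 0.1, -6.1]
width: 0.268
```

Request:
{"name": "step_arm", "arguments": {"commands": "-0.1 0 0 0 0 0 1; -0.1 0 0.01 0 0 0 1; -0.1 0 0 0 0 0 1; 0 0 0 0 0 0 1; 0 0 0 0 0 0 1"}}

```text
time_s: 7.2
ee_pos: [0.5945, -0.1288, 0.0738]
orientation: [-0.664, 0.739, -0.077, -0.086]
wrist_force: [-0.9, 0.3, -7.3]
width: 0.27
```

Request:
{"name": "step_arm", "arguments": {"commands": "-0.1 0 0 0 0 0 1; -0.1 0 0.01 0 0 0 1; -0.1 0 0 0 0 0 1; 0 0 0 0 0 0 1"}}

```text
time_s: 7.6
ee_pos: [0.5948, -0.1257, 0.073]
orientation: [-0.664, 0.739, -0.077, -0.086]
wrist_force: [0.8, -0.7, -6.1]
width: 0.268
```

Request:
{"name": "step_arm", "arguments": {"commands": "-0.1 0 0 0 0 0 1; -0.1 0 0.01 0 0 0 1; -0.1 0 0 0 0 0 1; 0 0 0 0 0 0 1"}}

```text
time_s: 8.0
ee_pos: [0.5951, -0.1228, 0.0722]
orientation: [-0.664, 0.739, -0.077, -0.086]
wrist_force: [-0.8, -0.2, -5.7]
width: 0.271
```

Still free; toe y is about 0.111. I'll go on one step at a time.

Request:
{"name": "step_arm", "arguments": {"commands": "-0.1 0 0 0 0 0 1; -0.1 0 0.01 0 0 0 1; -0.1 0 0 0 0 0 1; 0 0 0 0 0 0 1"}}

```text
time_s: 8.4
ee_pos: [0.5954, -0.1199, 0.0714]
orientation: [-0.664, 0.739, -0.077, -0.086]
wrist_force: [0.0, 0.5, -6.7]
width: 0.27
```

Request:
{"name": "step_arm", "arguments": {"commands": "-0.1 0 0 0 0 0 1; -0.1 0 0.01 0 0 0 1; -0.1 0 0 0 0 0 1; 0 0 0 0 0 0 1"}}

```text
time_s: 8.8
ee_pos: [0.5957, -0.1171, 0.0706]
orientation: [-0.664, 0.739, -0.077, -0.086]
wrist_force: [0.2, -0.9, -5.1]
width: 0.27
```

Request:
{"name": "step_arm", "arguments": {"commands": "-0.1 0 0 0 0 0 1; -0.1 0 0.01 0 0 0 1; -0.1 0 0 0 0 0 1; 0 0 0 0 0 0 1"}}

```text
time_s: 9.2
ee_pos: [0.596, -0.1142, 0.0698]
orientation: [-0.664, 0.739, -0.077, -0.086]
wrist_force: [0.2, -0.1, -5.6]
width: 0.27
```

Request:
{"name": "step_arm", "arguments": {"commands": "-0.1 0 0 0 0 0 1; -0.1 0 0.01 0 0 0 1; -0.1 0 0 0 0 0 1; 0 0 0 0 0 0 1"}}

```text
time_s: 9.6
ee_pos: [0.5964, -0.1113, 0.0691]
orientation: [-0.664, 0.739, -0.077, -0.086]
wrist_force: [-0.1, -0.2, -6.1]
width: 0.266
```

Request:
{"name": "step_arm", "arguments": {"commands": "-0.1 0 0 0 0 0 1; -0.1 0 0.01 0 0 0 1; -0.1 0 0 0 0 0 1; 0 0 0 0 0 0 1"}}

```text
time_s: 10.0
ee_pos: [0.5966, -0.1084, 0.0683]
orientation: [-0.664, 0.739, -0.077, -0.086]
wrist_force: [-0.4, -0.7, -5.8]
width: 0.264
```

Request:
{"name": "step_arm", "arguments": {"commands": "-0.1 0 0 0 0 0 1; -0.1 0 0.01 0 0 0 1; -0.1 0 0 0 0 0 1; 0 0 0 0 0 0 1"}}

```text
time_s: 10.4
ee_pos: [0.5968, -0.1059, 0.0676]
orientation: [-0.664, 0.739, -0.077, -0.086]
wrist_force: [0.1, -1.9, -5.1]
width: 0.267
```

Request:
{"name": "step_arm", "arguments": {"commands": "-0.1 0 0 0 0 0 1; -0.1 0 0 0 0 0 1; 0 0 0 0 0 0 1"}}

```text
time_s: 10.7
ee_pos: [0.5963, -0.1055, 0.0676]
orientation: [-0.664, 0.739, -0.077, -0.087]
wrist_force: [-1.2, -7.8, -4.2]
width: 0.27
```

Request:
{"name": "step_arm", "arguments": {"commands": "-0.04 0 0 0 0 0 1; 0 0 0 0 0 0 1; 0 0 0 0 0 0 1; 0 0 0 0 0 0 1; 0 0 0 0 0 0 1"}}

```text
time_s: 11.2
ee_pos: [0.5962, -0.1054, 0.0675]
orientation: [-0.663, 0.739, -0.077, -0.087]
wrist_force: [-0.3, -9.4, -4.1]
width: 0.263
```

```bash
python3 - <<'E'
from h import *
o=robot.observe();R=Ro.from_quat(o['orientation']);p=o['ee_pos']
print(p,o['wrist_force'],[barpt(x,0,p,R,sag=.02).round(4) for x in(.18,-.06,-.15)])
E
```

```text
[ 0.59623024 -0.10543094  0.06753387] [-0.32288732 -9.42410681 -4.12384668] [array([0.6214, 0.1277, 0.0168]), array([ 0.5965, -0.1033,  0.077 ]), array([ 0.5871, -0.1899,  0.0996])]
```

Butted at 7–9 N, with the toe about 34 mm inside the edge. I'll ease back and work out the lever waypoints.

Request:
{"name": "step_arm", "arguments": {"commands": "0.2 0 0 0 0 0 1; 0.2 0 0 0 0 0 1; 0.2 0 0 0 0 0 1; 0.1 0 0 0 0 0 1; 0 0 0 0 0 0 1"}}

```text
time_s: 11.7
ee_pos: [0.5965, -0.1099, 0.0685]
orientation: [-0.664, 0.739, -0.077, -0.085]
wrist_force: [0.1, -0.8, -5.7]
width: 0.269
```

```bash
cat >> h.py <<'E'
def lever(th,ty=.123,tx=.6205,yaw=1.464,sag=.02):
    c=np.sin(yaw)
    z=.026+.012*np.cos(th)-np.tan(th)*(ty-.034-.012*np.sin(th))/c
    return tcp_for([tx,ty,z],yaw,th,sag=sag)
E
python3 - <<'E'
from h import *
o=robot.observe();R=Ro.from_quat(o['orientation']);p=o['ee_pos']
print(p,o['wrist_force'],[barpt(x,0,p,R,sag=.02).round(4) for x in(.18,-.06,-.15)])
print('to start');delta(*lever(.25))
q=lever(.25)
for th in(.18,.11,.05,0,-.04,-.073):
    n=lever(th);print(th,'tcp',n[0].round(4),'rows cm',(q[1].inv().apply(n[0]-q[0])*100).round(2),(q[1].inv()*n[1]).as_rotvec().round(3));q=n
E
```

```text
[ 0.59650903 -0.10994151  0.06851883] [ 0.14146758 -0.82212048 -5.69096136] [array([0.6214, 0.1234, 0.0184]), array([ 0.5967, -0.1078,  0.078 ]), array([ 0.5875, -0.1945,  0.1003])]
to start
t 11.7 tcp [ 0.5965 -0.1099  0.0685] F [ 0.1 -0.8 -5.7] w 0.269
shift cm [-0.02  0.1   0.31] rot [-0.001 -0.001  0.001]
0.18 tcp [ 0.5952 -0.1132  0.0553] rows cm [ 0.05 -0.    1.06] [ 0.   -0.07  0.  ]
0.11 tcp [ 0.595  -0.115   0.0449] rows cm [0.01 0.   1.06] [-0.   -0.07  0.  ]
0.05 tcp [ 0.5949 -0.1155  0.0358] rows cm [-0.02 -0.    0.9 ] [ 0.   -0.06 -0.  ]
0 tcp [ 0.5949 -0.1153  0.0283] rows cm [-0.04  0.    0.75] [ 0.   -0.05  0.  ]
-0.04 tcp [ 0.595  -0.1148  0.0223] rows cm [-0.05 -0.    0.6 ] [ 0.   -0.04  0.  ]
-0.073 tcp [ 0.5951 -0.114   0.0174] rows cm [-0.05  0.    0.49] [ 0.    -0.033  0.   ]
```

Request:
{"name": "step_arm", "arguments": {"commands": "0 0.08 0.2 0 0 0 1; 0.02 0 0.35 0 -0.023 0 1; 0.02 0 0.35 0 -0.023 0 1; 0 0 0.36 0 -0.024 0 1; 0 0 0 0 0 0 1"}}

```text
time_s: 12.2
ee_pos: [0.5948, -0.1134, 0.0558]
orientation: [-0.666, 0.742, -0.053, -0.06]
wrist_force: [-0.1, -0.1, -6.9]
width: 0.27
```

Request:
{"name": "step_arm", "arguments": {"commands": "0 0 0.35 0 -0.023 0 1; 0 0 0.35 0 -0.023 0 1; 0 0 0.36 0 -0.024 0 1; 0 0 0 0 0 0 1"}}

```text
time_s: 12.6
ee_pos: [0.5957, -0.1137, 0.0472]
orientation: [-0.668, 0.742, -0.031, -0.033]
wrist_force: [-2.8, 6.1, 2.4]
width: 0.269
```

```bash
python3 - <<'E'
from h import *
delta(*lever(.11));delta(*lever(.05))
E
```

```text
t 12.6 tcp [ 0.5957 -0.1137  0.0472] F [-2.8  6.1  2.4] w 0.269
shift cm [0.11 0.06 0.24] rot [-0.001 -0.001  0.002]
t 12.6 tcp [ 0.5957 -0.1137  0.0472] F [-2.8  6.1  2.4] w 0.269
shift cm [0.09 0.06 1.15] rot [-0.001 -0.061  0.002]
```

Request:
{"name": "step_arm", "arguments": {"commands": "0 0 0.22 0 -0.015 0 1; 0 0 0.22 0 -0.015 0 1; 0 0 0.22 0 -0.015 0 1; 0 0 0.22 0 -0.015 0 1; 0 0 0 0 0 0 1"}}

```text
time_s: 13.1
ee_pos: [0.597, -0.1137, 0.04]
orientation: [-0.67, 0.742, -0.012, -0.01]
wrist_force: [-3.6, 9.0, 6.7]
width: 0.266
```

```bash
python3 - <<'E'
from h import *
delta(*lever(.05));delta(*lever(.0))
E
```

```text
t 13.1 tcp [ 0.597  -0.1137  0.04  ] F [-3.6  9.   6.7] w 0.266
shift cm [0.19 0.19 0.42] rot [-0.004 -0.001  0.004]
t 13.1 tcp [ 0.597  -0.1137  0.04  ] F [-3.6  9.   6.7] w 0.266
shift cm [0.14 0.19 1.17] rot [-0.004 -0.051  0.004]
```

Request:
{"name": "step_arm", "arguments": {"commands": "-0.02 0 0.22 0 -0.012 0 1; -0.02 0 0.22 0 -0.012 0 1; -0.02 0 0.22 0 -0.013 0 1; -0.02 0 0.22 0 -0.013 0 1; 0 0 0 0 0 0 1"}}

```text
time_s: 13.6
ee_pos: [0.5974, -0.1137, 0.0325]
orientation: [-0.67, 0.742, 0.004, 0.008]
wrist_force: [-3.8, 5.6, 11.8]
width: 0.268
```

Request:
{"name": "step_arm", "arguments": {"commands": "-0.02 0 0.2 0 -0.013 0 1; -0.02 0 0.2 0 -0.013 0 1; -0.02 0 0.2 0 -0.013 0 1; 0 0 0 0 0 0 1"}}

```text
time_s: 14.0
ee_pos: [0.5985, -0.1134, 0.0283]
orientation: [-0.671, 0.741, 0.016, 0.024]
wrist_force: [-5.3, 5.1, 18.8]
width: 0.267
```

```bash
python3 - <<'E'
from h import *
delta(*lever(.0));delta(*lever(-.04));o=robot.observe();print(o['ft_torque'])
f=grab('top','top4');s=grab('side','side4')
a=cv2.resize(s['frame'][140:260,160:280,::-1],(600,600),interpolation=cv2.INTER_CUBIC)
cv2.imwrite('pics/v4.png',a)
E
```

```text
t 14.0 tcp [ 0.5985 -0.1134  0.0283] F [-5.3  5.1 18.8] w 0.267
shift cm [ 0.23  0.33 -0.02] rot [-0.007  0.037  0.007]
t 14.0 tcp [ 0.5985 -0.1134  0.0283] F [-5.3  5.1 18.8] w 0.267
shift cm [0.2  0.34 0.58] rot [-0.007 -0.003  0.007]
[0.95696678 1.5890992  0.68313074]
```

View pics/v4.png

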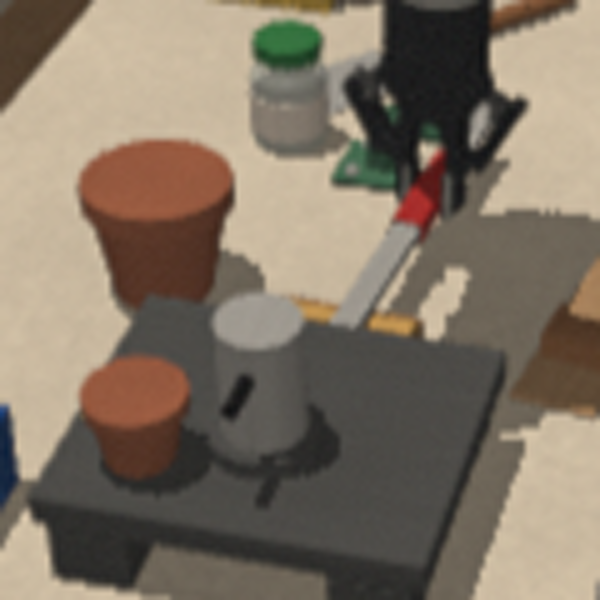

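The base's near edge has risen: its corner is at (503,350), about 3 px above where it was. The pot is upright. Next I'll measure the lift and the tail's clearance to the keeper.

```bash
cat >> h.py <<'E'
def lift(name,n0='side0'):
    "near-right top corner & others: LK flow side0 -> name (px), and predicted flow for 10 mm lift"
    a=cv2.cvtColor(load(n0)['frame'],cv2.COLOR_RGB2GRAY);b=cv2.cvtColor(load(name)['frame'],cv2.COLOR_RGB2GRAY)
    f=load(n0)
    pts={'near-right':(.4985,.092,.064),'far-right':(.4985,.291,.064),'far-left':(.735,.291,.064),'pot?':None}
    for k,X in pts.items():
        if X is None: continue
        p=np.array([proj(f,X)],np.float32).reshape(1,1,2)
        q,st,_=cv2.calcOpticalFlowPyrLK(a,b,p,None,winSize=(17,17),maxLevel=1)
        print(k,p.ravel().round(1),'flow',(q-p).ravel().round(2),'10mm up',(proj(f,np.array(X)+[0,0,.01])-p.ravel()).round(2),'10mm y',(proj(f,np.array(X)+[0,0.01,0])-p.ravel()).round(2))
E
python3 - <<'E'
from h import *
lift('side4')
o=robot.observe();R=Ro.from_quat(o['orientation']);p=o['ee_pos']
for sag in(.02,-.02):print([barpt(x,0,p,R,sag=sag).round(4) for x in(.18,.09,-.06,-.15,-.19)])
f=load('top4');a=cv2.resize(f['frame'][120:220,260:360,::-1],(600,600),interpolation=cv2.INTER_CUBIC);cv2.imwrite('pics/v5.png',a)
E
```

```text
near-right [260.4 210.1] flow [-15.89  -8.06] 10mm up [ 0.07 -2.57] 10mm y [-0.7   1.84]
far-right [244.6 251.2] flow [-0.16  0.44] 10mm up [ 0.01 -2.72] 10mm y [-0.9   2.35]
far-left [165.1 237.6] flow [ 0.06 -0.11] 10mm up [-0.33 -2.69] 10mm y [-1.37  2.19]
[array([0.6222, 0.1246, 0.0467]), array([0.6132, 0.0351, 0.0435]), array([ 0.5983, -0.114 ,  0.038 ]), array([ 0.5894, -0.2035,  0.0348]), array([ 0.5854, -0.2433,  0.0333])]
[array([0.6221, 0.1243, 0.0563]), array([0.6132, 0.035 , 0.0495]), array([ 0.5983, -0.1138,  0.0381]), array([ 0.5895, -0.2031,  0.0312]), array([ 0.5855, -0.2428,  0.0282])]
```

View pics/v5.png

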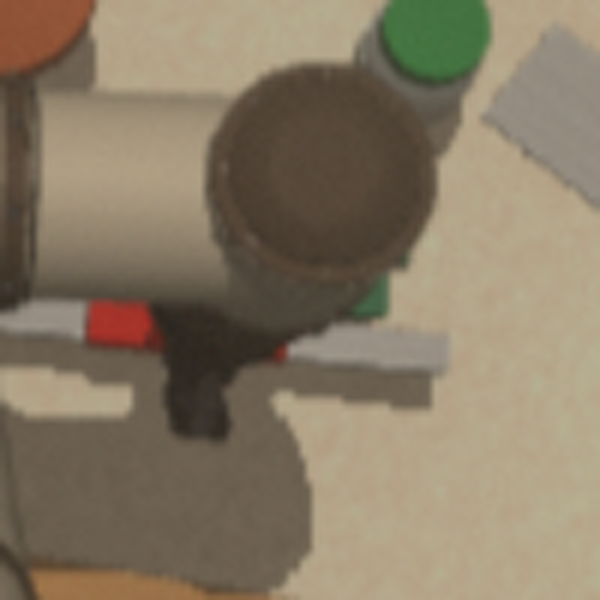

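The picture shows the tail's end corners at (448,334) and (446,374), running beside the keeper arm tip, whose corner is at (386,317). The bar edge there is at (386,328).

```bash
python3 - <<'E'
from h import *
f=load('top4')
P=lambda x,y,z:unproj(f,260+(x+.5)/6-.5,120+(y+.5)/6-.5,z).round(4)
for z in(.038,.043):print('tail corners',P(448,334,z),P(446,374,z),'edge',P(386,328,z),P(330,320,z),'sleeve edge',P(88,302,z+.004),P(90,344,z+.004))
print('arm tip',P(386,317,.05),P(386,317,.036))
E
```

```text
tail corners [ 0.5984 -0.2445  0.038 ] [ 0.5782 -0.2431  0.038 ] edge [ 0.601  -0.2135  0.038 ] [ 0.6047 -0.1856  0.038 ] sleeve edge [ 0.6114 -0.0646  0.042 ] [ 0.5902 -0.0657  0.042 ]
tail corners [ 0.5975 -0.2435  0.043 ] [ 0.5773 -0.2422  0.043 ] edge [ 0.6001 -0.2127  0.043 ] [ 0.6037 -0.1849  0.043 ] sleeve edge [ 0.6104 -0.0644  0.047 ] [ 0.5893 -0.0655  0.047 ]
arm tip [ 0.6043 -0.2115  0.05  ] [ 0.607 -0.214  0.036]
```

Request:
{"name": "step_arm", "arguments": {"commands": "0 0.2 0 0 0 0.01 1; 0 0.2 0 0 0 0.01 1; 0 0.1 0 0 0 0 1; 0 0 0 0 0 0 1"}}

```text
time_s: 14.5
ee_pos: [0.5963, -0.1132, 0.029]
orientation: [-0.664, 0.747, 0.014, 0.025]
wrist_force: [-0.2, 1.6, 16.2]
width: 0.269
```

Request:
{"name": "step_arm", "arguments": {"commands": "-0.01 0 0.2 0 -0.01 0 1; -0.01 0 0.2 0 -0.01 0 1; -0.01 0 0.2 0 -0.01 0 1; 0 0 0 0 0 0 1"}}

```text
time_s: 14.9
ee_pos: [0.5961, -0.1128, 0.0235]
orientation: [-0.664, 0.747, 0.024, 0.036]
wrist_force: [-4.4, 0.2, 20.8]
width: 0.27
```

```bash
python3 - <<'E'
from h import *
delta(*lever(-.073,yaw=1.446));o=robot.observe();R=Ro.from_quat(o['orientation']);p=o['ee_pos'];print(o['ft_torque'])
print([barpt(x,0,p,R,sag=.02).round(4) for x in(.18,.09,-.06,-.15,-.19)])
E
```

```text
t 14.9 tcp [ 0.5961 -0.1128  0.0235] F [-4.4  0.2 20.8] w 0.27
shift cm [0.18 0.53 0.59] rot [-0.012 -0.007  0.007]
[0.4417865  0.82405365 0.83011083]
[array([0.6241, 0.1241, 0.0491]), array([0.6135, 0.0349, 0.0431]), array([ 0.5959, -0.1137,  0.0332]), array([ 0.5854, -0.2029,  0.0273]), array([ 0.5807, -0.2425,  0.0246])]
```

Request:
{"name": "step_arm", "arguments": {"commands": "0 0.03 0.2 0 -0.01 0 1; 0 0.03 0.2 0 -0.01 0 1; 0 0.03 0.2 0 -0.01 0 1; 0 0.03 0.1 0 -0.01 0 1; 0 0 0 0 0 0 1"}}

```text
time_s: 15.4
ee_pos: [0.596, -0.1121, 0.0173]
orientation: [-0.663, 0.746, 0.036, 0.052]
wrist_force: [-2.1, 2.8, 22.8]
width: 0.267
```

```bash
python3 - <<'E'
from h import *
o=robot.observe();R=Ro.from_quat(o['orientation']);p=o['ee_pos'];print(p,o['wrist_force'],o['ft_torque'])
for sag in (.02,0):print([barpt(x,0,p,R,sag=sag).round(4) for x in(.18,.09,-.06,-.15,-.19)])
f=grab('top','top5');s=grab('side','side5');lift('side5')
a=cv2.resize(f['frame'][130:210,270:350,::-1],(400,400),interpolation=cv2.INTER_CUBIC)
b=cv2.resize(s['frame'][125:225,200:300,::-1],(400,400),interpolation=cv2.INTER_CUBIC)
cv2.imwrite('pics/v6.png',np.hstack([a,b]))
E
```

```text
[ 0.59595115 -0.11210821  0.01729864] [-2.13340137  2.84724718 22.7656556 ] [0.71525463 0.55649086 0.73218835]
[array([0.6237, 0.1236, 0.0524]), array([0.6132, 0.0347, 0.0428]), array([ 0.5957, -0.1134,  0.0269]), array([ 0.5851, -0.2023,  0.0174]), array([ 0.5805, -0.2418,  0.0131])]
[array([0.6235, 0.1231, 0.0571]), array([0.6131, 0.0345, 0.0458]), array([ 0.5957, -0.1133,  0.0269]), array([ 0.5852, -0.202 ,  0.0156]), array([ 0.5806, -0.2414,  0.0105])]
near-right [260.4 210.1] flow [-14.37 -20.11] 10mm up [ 0.07 -2.57] 10mm y [-0.7   1.84]
far-right [244.6 251.2] flow [-0.31  0.14] 10mm up [ 0.01 -2.72] 10mm y [-0.9   2.35]
far-left [165.1 237.6] flow [ 0.   -0.29] 10mm up [-0.33 -2.69] 10mm y [-1.37  2.19]
```

View pics/v6.png

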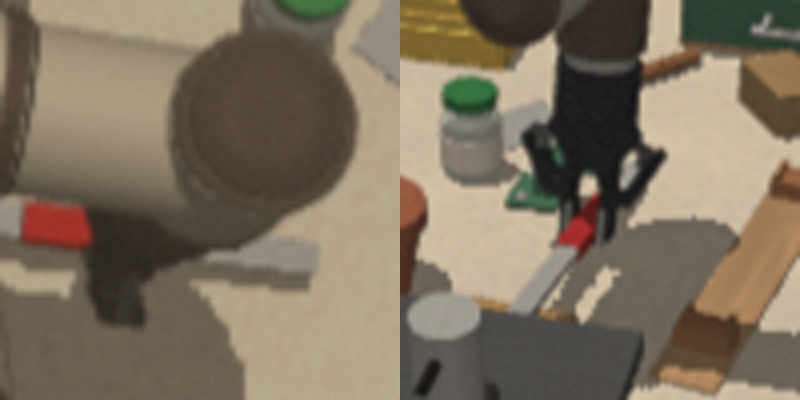

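The tail is now low, its end at (315,255) in the left panel, clear beside the arm. The base corner is up about 4 px and the pot has not moved. Now I'll swing the tail in, pivoting about the toe.

Request:
{"name": "step_arm", "arguments": {"commands": "0 -0.25 0 0 0 -0.0105 1; 0 -0.25 0 0 0 -0.0105 1; 0 -0.25 0 0 0 -0.0105 1; 0 -0.25 0 0 0 -0.0105 1; 0 0 0 0 0 0 1"}}

```text
time_s: 16.0
ee_pos: [0.6012, -0.1125, 0.0155]
orientation: [-0.677, 0.733, 0.04, 0.05]
wrist_force: [-7.7, 2.5, 22.0]
width: 0.268
```

```bash
python3 - <<'E'
from h import *
o=robot.observe();R=Ro.from_quat(o['orientation']);p=o['ee_pos'];print(p,o['wrist_force'],o['ft_torque'])
for sag in (.02,):print([barpt(x,0,p,R,sag=sag).round(4) for x in(.18,.09,-.06,-.15,-.19)])
E
```

```text
[ 0.60122029 -0.11253706  0.0154695 ] [-7.68583043  2.46676089 22.01801595] [1.26884168 2.12691721 0.57469284]
[array([0.6198, 0.124 , 0.0506]), array([0.6127, 0.0348, 0.041 ]), array([ 0.601 , -0.1139,  0.0251]), array([ 0.594 , -0.2031,  0.0155]), array([ 0.5909, -0.2427,  0.0112])]
```

Request:
{"name": "step_arm", "arguments": {"commands": "0 -0.25 0 0 0 -0.0105 1; 0 -0.25 0 0 0 -0.0105 1; 0 -0.25 0 0 0 -0.0105 1; 0 -0.25 0 0 0 -0.0105 1; 0 0 0 0 0 0 1"}}

```text
time_s: 16.5
ee_pos: [0.6089, -0.113, 0.0149]
orientation: [-0.693, 0.718, 0.041, 0.049]
wrist_force: [-11.4, 2.7, 21.8]
width: 0.266
```

```bash
python3 - <<'E'
from h import *
o=robot.observe();R=Ro.from_quat(o['orientation']);p=o['ee_pos'];print(p,o['wrist_force'],o['ft_torque'])
for sag in (.02,):print([barpt(x,0,p,R,sag=sag).round(4) for x in(.18,.09,-.06,-.15,-.19)])
E
```

```text
[ 0.60893054 -0.11302198  0.01494672] [-11.43305726   2.74369187  21.76485069] [1.44141069 2.90632506 1.04021954]
[array([0.6172, 0.1242, 0.05  ]), array([0.6141, 0.0347, 0.0405]), array([ 0.6088, -0.1143,  0.0246]), array([ 0.6056, -0.2038,  0.015 ]), array([ 0.6042, -0.2435,  0.0108])]
```

Request:
{"name": "step_arm", "arguments": {"commands": "0 -0.25 0 0 0 -0.009 1; 0 -0.25 0 0 0 -0.009 1; 0 -0.25 0 0 0 -0.009 1; 0 -0.25 0 0 0 -0.009 1; 0 0 0 0 0 0 1"}}

```text
time_s: 17.0
ee_pos: [0.6164, -0.1131, 0.0145]
orientation: [0.706, -0.705, -0.042, -0.047]
wrist_force: [-13.6, 2.3, 21.6]
width: 0.268
```

```bash
python3 - <<'E'
from h import *
o=robot.observe();R=Ro.from_quat(o['orientation']);p=o['ee_pos'];print(p,o['wrist_force'],o['ft_torque'])
for sag in (.02,):print([barpt(x,0,p,R,sag=sag).round(4) for x in(.18,.09,-.06,-.15,-.19)])
f=grab('top','top6');s=grab('side','side6')
a=cv2.resize(f['frame'][130:210,270:350,::-1],(400,400),interpolation=cv2.INTER_CUBIC)
b=cv2.resize(s['frame'][125:225,200:300,::-1],(400,400),interpolation=cv2.INTER_CUBIC)
cv2.imwrite('pics/v7.png',np.hstack([a,b]))
E
```

```text
[ 0.61641615 -0.1131139   0.01450409] [-13.59894692   2.27068609  21.63601863] [1.6436452  3.84021972 1.74000378]
[array([0.6157, 0.1242, 0.0496]), array([0.616 , 0.0347, 0.04  ]), array([ 0.6163, -0.1144,  0.0241]), array([ 0.6166, -0.2039,  0.0146]), array([ 0.6167, -0.2437,  0.0103])]
```

View pics/v7.png

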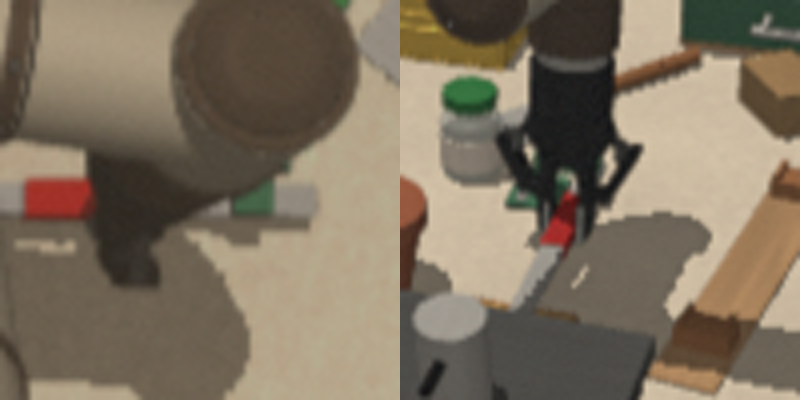

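The tail is under the arm: green lies over the bar at (252,200), with the arm tip at about y=216 and the bar's lower edge at about y=214. The base corner has moved about 3 px sideways, so the toe dragged the base a little. I'll work out the keeper offset.

```bash
python3 - <<'E'
from h import *
f=load('top6')
P=lambda x,y,z:unproj(f,270+(x+.5)/5-.5,130+(y+.5)/5-.5,z).round(4)
g=f['frame'].astype(int)
for z in(.027,.031):print('bar edges',P(295,185,z),P(295,215,z))
print('arm tip',P(252,216,.05),P(252,216,.036))
for u in(323,327,330):print(u,g[160:180,u].sum(1)//3)
print(320,g[160:180,320])
a=cv2.cvtColor(load('side0')['frame'],cv2.COLOR_RGB2GRAY)
# pot shift: red-ish pot blob in side views
for n in('side0','side4','side5','side6'):
    F=load(n)['frame'];h=cv2.cvtColor(F,cv2.COLOR_RGB2HSV);m=((h[...,0]<12)&(h[...,1]>110)&(h[...,2]>60));m2=np.zeros_like(m);m2[205:240,172:200]=m[205:240,172:200]
    ys,xs=np.nonzero(m2);print(n,len(xs),xs.mean().round(2),ys.mean().round(2))
E
```

```text
bar edges [ 0.6269 -0.2299  0.027 ] [ 0.6084 -0.2297  0.027 ]
bar edges [ 0.626  -0.2292  0.031 ] [ 0.6076 -0.2289  0.031 ]
arm tip [ 0.603  -0.1999  0.05  ] [ 0.6057 -0.2022  0.036 ]
323 [ 69  70  69  69  66  62  72  79  81  82  80  80  73  79  91 101 138 158
 159 161]
327 [ 72  73  81  79 100 139 149 141 137 136 136 135 123 100  94 100 138 157
 158 160]
330 [129 158 161 163 162 161 152 141 137 136 135 135 132 110  96 102 138 159
 161 161]
320 [[ 79  70  57]
 [ 80  72  59]
 [ 80  72  61]
 [ 78  71  59]
 [ 79  71  59]
 [ 77  69  57]
 [ 73  66  54]
 [ 65  60  47]
 [ 65  81  60]
 [ 70  99  71]
 [ 70 100  71]
 [ 70  98  71]
 [ 66  81  60]
 [ 83  78  64]
 [101  90  75]
 [108  96  81]
 [109  97  81]
 [108  97  81]
 [115 104  86]
 [155 143 119]]
side0 394 186.9 222.42
side4 396 186.91 222.09
side5 397 186.47 221.8
side6 399 188.12 221.42
```

Bar centre x is 0.617 and the keeper origin about 0.621, so the offset is about 4 mm on the open side. That is within limits. Now I'll let the tail rise gently against the arm.

Request:
{"name": "step_arm", "arguments": {"commands": "0 0 -0.12 0 0.007 0 1; 0 0.05 -0.12 0 0.007 0 1; 0 0.05 -0.12 0 0.007 0 1; 0 0.05 -0.12 0 0.007 0 1; 0 0 0 0 0 0 1"}}

```text
time_s: 17.6
ee_pos: [0.6165, -0.114, 0.0187]
orientation: [0.707, -0.706, -0.03, -0.039]
wrist_force: [-9.6, 1.7, 15.6]
width: 0.261
```

```bash
python3 - <<'E'
from h import *
o=robot.observe();R=Ro.from_quat(o['orientation']);p=o['ee_pos'];print(p,o['wrist_force'],o['ft_torque'])
for sag in (.02,):print([barpt(x,0,p,R,sag=sag).round(4) for x in(.18,.09,-.06,-.15,-.19)])
E
```

```text
[ 0.61649653 -0.11396081  0.01867232] [-9.56819657  1.71095395 15.56187947] [0.90630824 2.64061937 1.5001184 ]
[array([0.6159, 0.1243, 0.0468]), array([0.6161, 0.0346, 0.0398]), array([ 0.6164, -0.115 ,  0.0283]), array([ 0.6166, -0.2047,  0.0214]), array([ 0.6167, -0.2446,  0.0183])]
```

Request:
{"name": "step_arm", "arguments": {"commands": "0 0.02 -0.12 0 0.006 0 1; 0 0.02 -0.12 0 0.006 0 1; 0 0.02 -0.12 0 0.006 0 1; 0 0 0 0 0 0 1"}}

```text
time_s: 18.0
ee_pos: [0.6165, -0.1144, 0.0202]
orientation: [-0.706, 0.707, 0.023, 0.033]
wrist_force: [-6.8, 1.1, 9.1]
width: 0.267
```

Request:
{"name": "step_arm", "arguments": {"commands": "0 0.02 -0.1 0 0.004 0 1; 0 0.02 -0.1 0 0.004 0 1; 0 0 0 0 0 0 1"}}

```text
time_s: 18.3
ee_pos: [0.6165, -0.1145, 0.0203]
orientation: [-0.705, 0.708, 0.021, 0.031]
wrist_force: [-4.3, 1.7, 3.0]
width: 0.267
```

```bash
python3 - <<'E'
from h import *
o=robot.observe();R=Ro.from_quat(o['orientation']);p=o['ee_pos'];print(p,o['wrist_force'],o['ft_torque'])
for sag in (.02,):print([barpt(x,0,p,R,sag=sag).round(4) for x in(.18,.09,-.06,-.15,-.19)])
E
```

```text
[ 0.61651544 -0.11450808  0.020277  ] [-4.33819378  1.69740625  3.01466872] [0.56774576 1.23077777 1.54943647]
[array([0.6173, 0.1244, 0.0425]), array([0.6169, 0.0345, 0.0378]), array([ 0.6164, -0.1153,  0.0299]), array([ 0.616 , -0.2052,  0.0252]), array([ 0.6159, -0.2451,  0.0231])]
```

Request:
{"name": "step_arm", "arguments": {"commands": "0 0.05 -0.1 0 0.003 0 1; 0 0.05 -0.1 0 0.003 0 1; 0 0 0 0 0 0 1"}}

```text
time_s: 18.6
ee_pos: [0.6165, -0.1146, 0.0204]
orientation: [-0.704, 0.709, 0.018, 0.029]
wrist_force: [4.9, -1.7, -12.3]
width: 0.268
```

Request:
{"name": "step_arm", "arguments": {"commands": "0 0 0 0 0 0 3; 0 0 0 0 0 0 4; 0 0 0 0 0 0 5; 0 0 0 0 0 0 6; 0 0 0 0 0 0 6"}}

```text
time_s: 19.1
ee_pos: [0.6157, -0.1149, 0.0224]
orientation: [-0.704, 0.709, 0.018, 0.029]
wrist_force: [0.1, 0.1, 0.3]
width: 0.699
```

Request:
{"name": "step_arm", "arguments": {"commands": "0 0 0 0 0 0 7; 0 0 0 0 0 0 7; 0 0 0 0 0 0 7"}}

```text
time_s: 19.4
ee_pos: [0.6155, -0.1147, 0.0219]
orientation: [-0.704, 0.709, 0.019, 0.029]
wrist_force: [-0.4, -0.1, 0.0]
width: 0.82
```

```bash
python3 - <<'E'
from h import *
delta([.6165,-.1145,.12],tgt(np.pi/2,0));s=grab('side','side7')
F=s['frame'];h=cv2.cvtColor(F,cv2.COLOR_RGB2HSV)
m=((h[...,0]<12)&(h[...,1]>110)&(h[...,2]>60))[205:240,172:200];ys,xs=np.nonzero(m);print('pot',len(xs),xs.mean()+172,ys.mean()+205)
E
```

```text
t 19.4 tcp [ 0.6155 -0.1147  0.0219] F [-0.4 -0.1  0. ] w 0.82
shift cm [-0.68 -0.24 -9.79] rot [-0.015  0.067 -0.007]
pot 394 188.35279187817258 221.30456852791878
```

Request:
{"name": "step_arm", "arguments": {"commands": "0 0 -1.5 0 0 0 7; 0 0 -3 0 0 0 7; 0 0 -4 0 0 0 7; 0 0 -4 0 0 0 7; 0 0 -4 0 0 0 7"}}

```text
time_s: 19.95
ee_pos: [0.6129, -0.1261, 0.1894]
orientation: [-0.704, 0.709, 0.018, 0.029]
wrist_force: [0.8, -0.2, -0.2]
width: 0.821
```

Request:
{"name": "step_arm", "arguments": {"commands": "4 3 -1 0 0 0 7; 4 3 0 0 0 0 7; 4 3 0 0 0 0 7; 4 3 0 0 0 0 7; 4 3 0 0 0 0 7"}}

```text
time_s: 20.45
ee_pos: [0.461, -0.3256, 0.1822]
orientation: [-0.705, 0.709, 0.018, 0.029]
wrist_force: [1.2, -0.7, 0.9]
width: 0.816
```

Request:
{"name": "step_arm", "arguments": {"commands": "3 4 0 0 0 0 7; 3 4 0 0 0 0 7; 0 0 0 0 0 0 7; 0 0 0 0 0 0 7"}}

```text
time_s: 20.85
ee_pos: [0.381, -0.3845, 0.1766]
orientation: [-0.703, 0.71, 0.018, 0.029]
wrist_force: [-0.4, 0.9, 0.2]
width: 0.82
```

```bash
python3 - <<'E'
from h import *
f=grab('top','top8');s=grab('side','side8')
a=cv2.resize(f['frame'][110:230,145:355,::-1],(700,400),interpolation=cv2.INTER_CUBIC)
b=cv2.resize(s['frame'][140:260,160:370,::-1],(350,200),interpolation=cv2.INTER_CUBIC)
b0=cv2.resize(load('side0')['frame'][140:260,160:370,::-1],(350,200),interpolation=cv2.INTER_CUBIC)
cv2.imwrite('pics/v8.png',np.vstack([a,np.hstack([b,b0])]))
o=robot.observe();print(o['time_s'],o['ee_pos'],o['wrist_force'])
E
```

```text
20.95 [ 0.38254788 -0.38345248  0.17635797] [ 1.30900945  1.17183821 -0.36154187]
```

View pics/v8.png

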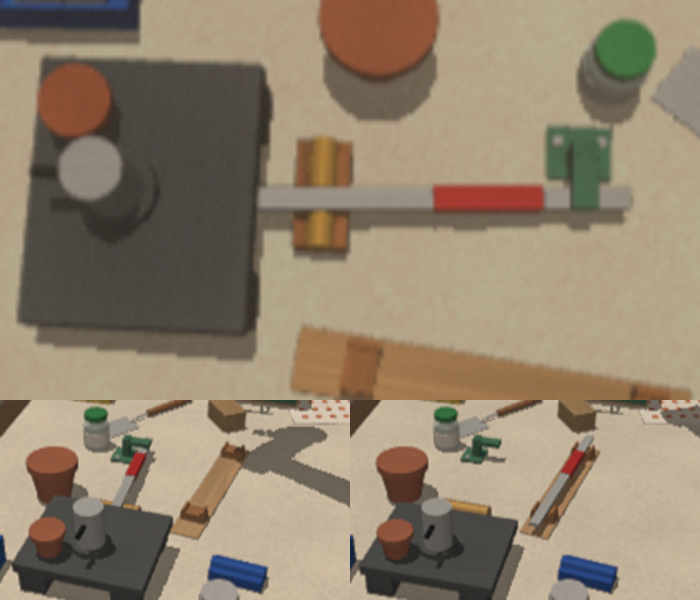

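The final picture shows the bar lying over the rod at (322,198), with its tail under the keeper arm at (585,197). The base is raised, the pot is upright, and the robot is clear. I'm handing in.

```bash
python3 -c "
from h import *
print(robot.sign_off())"
```

```text
the job is handed in; nothing more can be done
None
```

The job is done and handed in at about 21 s of robot time. The base is held up by the bar, with the bar's tail under the green keeper's arm and the robot clear of everything. The hand-in gives no verdict, so what follows is from my own readings.

- **Butting the rib:** The toe met the rib about 34 mm inside the base edge and pushed at 8–9.4 N at the wrist for over 0.5 s. I then eased it back about 4.5 mm.
- **Levering and swing:** The base came up smoothly, at up to about 25 N on the hand. The swing under the arm took about 14 N of sideways push.
- **Keeper contact:** As I let the tail rise, the hand stopped moving while its load dropped away, which shows the keeper took the load. I could not measure the keeper force directly; it is inferred from that.
- **Final position:** The last picture shows the bar over the brass rod, its tail under the arm about 4 mm to the open side (limit 14 mm), and the pot upright. By my model the base edge is about 12 mm up (needed 8 mm).

**What disagreed:**
- **Base shift:** The near edge of the base was dragged about 9 mm sideways during the swing, turning it slightly. I estimate 4–5 mm at the base's centre, against the 20 mm limit.
- **Lift check:** My automatic image tracking of the near corner failed. The only picture check on the lift is the edge I read by eye in the side view while levering, about 4 px (roughly 15 mm) up.

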